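Hang the job plate on the packing stand

TASK

Hang the job plate that has the keyhole (a round hole running into a slot) on the sloped cork board: lay it flat on the board with the round part of the keyhole around the screw head and let go of it there. Then push or pull it straight down the slope until it is fully locked under the screw head, and leave it hanging straight. Do not shift the look-alike plate with the plain round hole or disturb the other things.

Things in the scene. Friction and masses are not known exactly. Their poses are not given: they have to be found in the camera images.
- plate_grip (a point): Centre of the dark wooden grip batten on the loose wooden job plate to be hung. Batten: 14 mm thick along x, 80 mm long along y, 35 mm tall, standing on the top face of the 8 mm thick plate; this point is half-way up it, 25.5 mm above the plate's underside. x: along the plate from batten to keyhole (up the slope when hung); z: out of the top face. Starts flat on the table, batten up.
- plate_hole (a point): Centre of the round part of the keyhole (octagonal, 28 mm across, right through the plate), at the plate's underside, 58 mm to +x of the batten's centre. The plate (160 x 110 x 8 mm, 0.15 to 0.31 kg) reaches 98 mm to -x and 62 mm to +x of this point. Axes as plate_grip. It starts at the robot's left or right.
- plate_lock (a point): Where the screw's neck stands when the plate is fully locked, at the plate's underside: 32 mm to +x of plate_hole, in the slot that runs from the round hole towards +x, 12 mm wide; its closed end is 4 mm beyond this point. Axes as plate_grip.
- board: Sloped cork-faced board of a fixed stand, 30 degrees, rising away from the robot. Origin: foot of its one screw, on the board's face, 105 mm above the table. x up the slope, y across, z out along the screw. The board reaches 85 mm up, 145 mm down, 85 mm to each side. Screw: neck 8 mm thick, 13 mm long; head 18 mm wide, top 19 mm off the board. A plate let go on it stays by friction; a few newtons slide it.
- spare: Look-alike loose plate of the same size with the same batten but a plain round hole without a slot; leave it alone. Origin at the middle of its underside. It lies flat on the other side of the stand from the job plate.
- mug: White mug, 80 mm across, 90 mm tall, standing; origin under its centre. Loose bystander.
- tape: Roll of clear tape lying flat, 100 mm across, 48 mm tall; origin under its centre. Loose bystander.
There are look-alikes about, which are no part of the job. What is shaped like the part that bears plate_grip but purple is not meant.

How it is judged:
By the outcome, as a careful person would: the job done as asked, in the order asked, and still so for the second after the job is handed in, with the robot touching nothing.
It also fails if it takes over 48 s, if anything falls off the work surface, if the arm or the gripper's body presses on something with over 40 N, if the wrist force passes 120 N, or if a joint passes its speed limit or range.

ROBOT

A 6-joint arm with a two-finger parallel gripper is mounted at the origin on the work surface. World frame = base frame: x ahead of the robot, y to its left, z up, the work surface at z = 0. Lengths are in m, angles in degrees, forces in N, time in s.
With the tool pointing down it reaches from about 0.25 to 0.725 m from the base axis. Payload 4 kg.
Tool frame: the origin (TCP) lies midway between the tips of the shut fingers; the grasp point (between the pads) lies r.grip_point_offset behind it (r.grip_point_offset is the distance from the TCP to the grasp point, in m); z points along the fingers, y is the line along which they close (so a half turn about z gives the same grasp; the last joint's range is limited). The gripper opens to 85 mm and grips with 20 to 120 N. Pads are 22 mm wide; open, the fingers measure 114 mm over their backs; the gripper's body (76 mm by 85 mm) begins 54 mm behind the grasp point. The pads swing forward as they close: fully open they stand 13 mm farther back than shut.
Start: joints at [-64.63, 13.785, 0.286, 76.501, 0, 90], TCP at [0.214, -0.452, 0.2] pointing down, gripper open.
Joint ranges: [-155.79, 155.79], [-60.16, 107.12], [-62.33, 73.08], [-114, 123.19], [-81.49, 82.49], [-180, 180]. Speed limits (degrees/s): [159.86, 159.86, 180, 180, 180, 180].

INTERFACE

Orientations are given as a 3x3 rotation matrix whose columns are the frame's x, y, z axes.
In Python, from cell import r, effector, kin, status, viewer, finish_job gives the robot as it stands. Calls block until the motion is done:
- r.move_pose(position, orientation): joint-space move of the TCP to a pose.
- r.move_l(position, ori=None, speed=0.15, threshold=None): straight line of the TCP; ori=None keeps the orientation; speed is the mean speed in m/s. With threshold (N) it stops when the force on the tool has changed by that much, and returns True; else False.
- r.set_joints(angles): joint-space move.
- effector.grip(opening): opening from 0.0 (shut) to 1.0 (fully open); the grip force is fixed at half the most; returns when the fingers have stopped.
- r.dwell(seconds).
- kin.solve_ik(position, orientation): joint angles nearest the present ones, or None.
- status.state(): the state.
- viewer.get_image(name): name is "side" or "top"; returns a dict with "frame" (384x512x3 uint8, red, green, blue), "intrinsics" (3x3 intrinsics, pixels), "dist_coeffs" ([k1, k2, p1, p2, k3] as OpenCV has them; the pictures are not rectified), "view" (4x4, takes a point from world to camera coordinates). Camera axes: x right, y down, z forward; pixel columns grow to the right and rows downward; lengths in m; the calibration is good to about 2 mm. A picture is of the moment at which its call begins. There is no depth.
A pose or a line that the arm cannot do raises r.Unreachable and nothing moves.
- finish_job(): hands the job in; it is judged then, once.
The state is a dict: "time": time; "q": joint angles; "joint_vel": joint speeds; "tau": joint torques, N m; "tcp_pos": TCP position; "tool_rot": TCP orientation; "wrist_force": force on the tool from outside, world axes, zero at the start; "wrist_torque": the same for the moment, N m; "grip_width": opening from 0.0 (shut) to 1.0 (fully open); "grasp_force": force on a finger pad.
Only numpy, scipy, OpenCV 4.12 (cv2) and the standard library are available. Lean on these libraries where they do the work, as an engineer would, in place of code of your own. Each camera call takes 0.05 s, during which the arm holds its last target. There are 200 camera calls.

## Working session

There is one attempt and no reset: what is moved stays moved. The work goes in short steps, each a Python script; the robot and the scene stay as the last script left them, time stands still between calls to the robot, and variables do not carry over. Pictures are saved under pics/ and viewed, at most 10 in all, crops included, and the job is handed in when it is done.

```bash
mkdir -p pics; ls; python3 - <<'E'
from cell import r,viewer,status
import cv2,numpy as np,pickle
for n in("side","top"):
    d=viewer.get_image(n); pickle.dump(d,open(f"pics/{n}0.pkl","wb"))
    cv2.imwrite(f"pics/{n}0.png",cv2.resize(d["frame"][:,:,::-1],(800,600),interpolation=cv2.INTER_CUBIC))
    print(d["intrinsics"],d["dist_coeffs"],np.round(d["view"],3))
print(r.grip_point_offset,status.state())
E
```

```text
pics
[[423.38610976   0.         253.75470372]
 [  0.         423.38610976 198.97268044]
 [  0.           0.           1.        ]] [0.02000592 0.         0.         0.         0.        ] [[-0.783 -0.623  0.002  0.35 ]
 [-0.474  0.593 -0.651  0.25 ]
 [ 0.404 -0.51  -0.759  1.277]
 [ 0.     0.     0.     1.   ]]
[[369.6758046    0.         250.2498118 ]
 [  0.         369.6758046  192.98040074]
 [  0.           0.           1.        ]] [0.01248664 0.         0.         0.         0.        ] [[ 0.    -1.    -0.012  0.024]
 [-0.999  0.    -0.034  0.424]
 [ 0.034  0.012 -0.999  1.001]
 [ 0.     0.     0.     1.   ]]
0.0187 {'time': 0.1, 'q': array([-6.46294124e+01,  1.38289836e+01,  2.19683166e-01,  7.65043296e+01,
       -8.29240853e-04,  8.99994026e+01]), 'joint_vel': array([-0.0186428 , -0.11118731,  0.2393328 , -0.03815564,  0.00559691,
       -0.01194569]), 'tau': array([ 3.64954421e-04, -3.73137939e+01,  2.53009772e+01,  1.08583731e-02,
        4.37621259e-05,  3.69155799e-06]), 'tcp_pos': array([ 0.21394756, -0.45118142,  0.19878082]), 'tool_rot': array([[ 9.03550885e-01,  4.28479934e-01, -8.62828336e-04],
       [ 4.28480802e-01, -9.03549121e-01,  1.78574409e-03],
       [-1.44522764e-05, -1.98321603e-03, -9.99998033e-01]]), 'wrist_force': array([-0.60548107, -0.65156322,  0.41883379]), 'wrist_torque': array([ 0.01222672,  0.06842207, -0.00273167]), 'grasp_force': 0.0, 'grip_width': 0.9961192488536297}
```

View pics/top0.png

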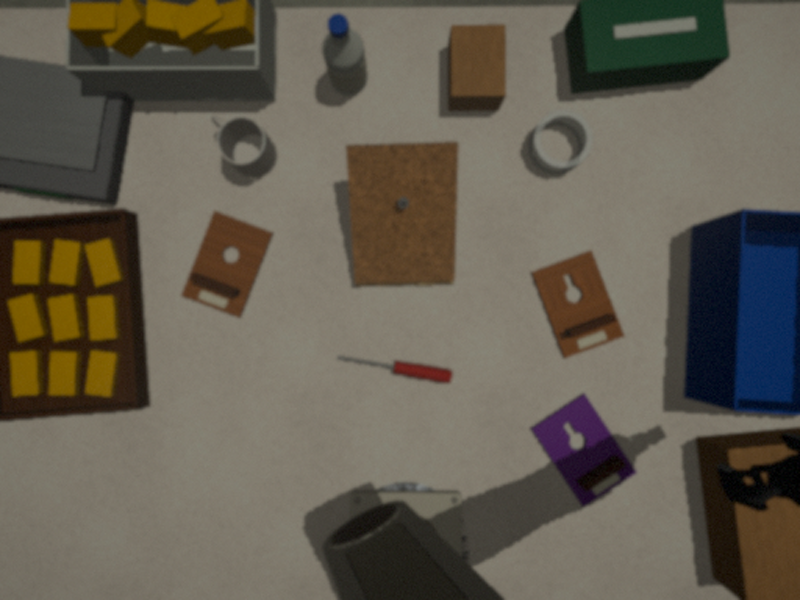

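View pics/side0.png

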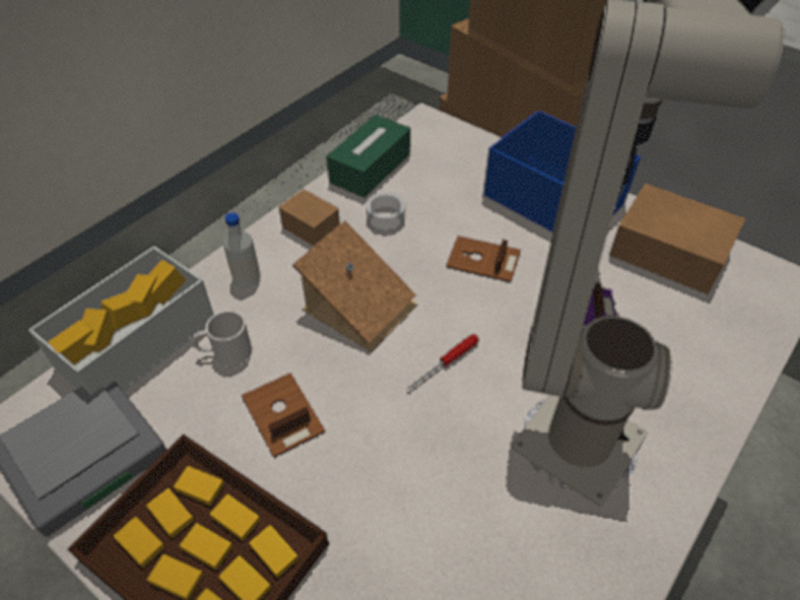

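Candidates (top picture): the brown keyhole plate at (577,303), the purple keyhole plate at (582,450), which is excluded, and the brown round-hole plate at (228,265), which is the spare. I choose (577,303). I'll check it and the screw in enlarged crops.

```bash
python3 - <<'E'
import cv2,pickle,numpy as np
t=pickle.load(open("pics/top0.pkl","rb"))["frame"][:,:,::-1];s=pickle.load(open("pics/side0.pkl","rb"))["frame"][:,:,::-1]
z=lambda im,u,v,w,h,k:cv2.resize(im[v:v+h,u:u+w],(w*k,h*k),interpolation=cv2.INTER_CUBIC)
# each crop 66x50 px *6 -> 396x300
A=np.hstack([z(t,335,155,66,76,6),z(s,280,145,66,50,6) if 0 else z(s,278,125,66,76,6)])
cv2.imwrite("pics/plate.png",A)
B=np.hstack([z(t,215,85,84,100,4),z(s,180,135,96,100,4)]);cv2.imwrite("pics/board.png",B)
print(A.shape,B.shape)
E
```

```text
(456, 792, 3) (400, 720, 3)
```

View pics/plate.png

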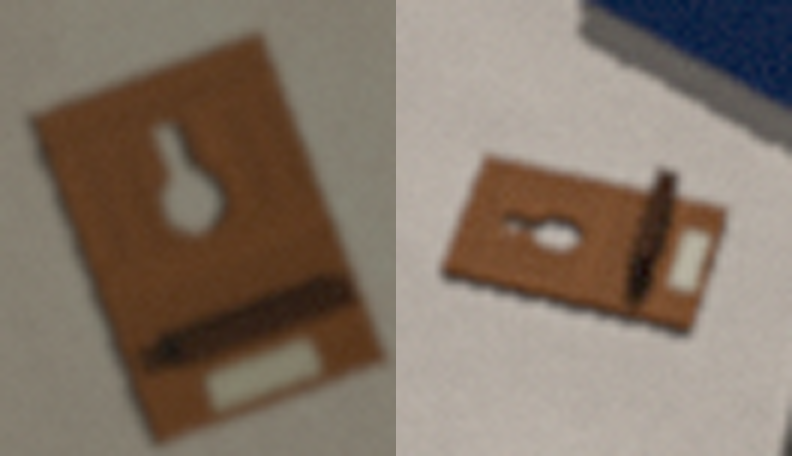

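View pics/board.png

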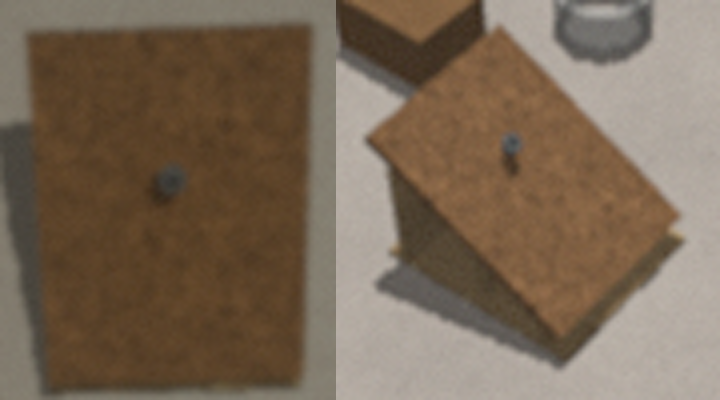

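The left crop shows the keyhole plate from the top. Its corners are at (34,118), (262,33), (384,357) and (155,440), with the slot pointing away from the batten, so the choice is confirmed. The board crop shows the screw head at (171,182) top and (512,144) side, plus all four board corners. Next I fit the poses.

```bash
cat > h.py <<'E'
import numpy as np,cv2
from scipy.optimize import least_squares
from scipy.spatial.transform import Rotation as R
def proj(d,P):
    V=d["view"];return cv2.projectPoints(np.asarray(P,float),cv2.Rodrigues(V[:3,:3])[0],V[:3,3],d["intrinsics"],d["dist_coeffs"])[0][:,0]
def up(p,k,off): return (np.array(p,float)+.5)/k-.5+np.array(off)
def fit(obs,p0):  # obs: list (cam,model pts,pixels); p=[x,y,z,yaw,slope] deg
    M=lambda p:R.from_euler("zy",[p[3],-p[4]],degrees=True).as_matrix()
    f=lambda p:np.concatenate([(proj(d,np.asarray(m)@M(p).T+p[:3])-u).ravel() for d,m,u in obs])
    s=least_squares(f,p0,x_scale=[.01,.01,.01,1,1]);return s.x,np.round(s.fun.reshape(-1,2),1)
E
python3 - <<'E'
import pickle
from h import *
t=pickle.load(open("pics/top0.pkl","rb"));s=pickle.load(open("pics/side0.pkl","rb"))
# plate, origin plate_hole underside
m=[[.062,.055,.008],[.062,-.055,.008],[-.098,-.055,.008],[-.098,.055,.008]]
# slot dir in top picture is 'up' (+x world)
print(fit([(t,m,up([(34,118),(262,33),(384,357),(155,440)],6,(335,155))),(s,m,up([(47,267),(91,155),(330,208),(294,328)],6,(278,125)))],[.5,-.3,0,20,0]))
b=[[.085,.085,0],[.085,-.085,0],[-.145,-.085,0],[-.145,.085,0],[0,0,.019]]
print(fit([(t,b,up([(27,31),(311,25),(300,385),(45,390),(171,182)],4,(215,85))),(s,b,up([(32,138),(164,27),(344,215),(226,340),(176,143)],4,(180,135)))],[.5,0,.1,0,30]))
E
```

```text
(array([ 4.37536703e-01, -2.93912065e-01, -3.28142710e-03,  2.02401218e+01,
        8.59960436e-01]), array([[-0.1, -0.7],
       [-0.1, -0.5],
       [ 0.5,  0.7],
       [ 0.5,  0.8],
       [-0.9,  0.3],
       [-0.6, -0.3],
       [ 0.1,  0.4],
       [ 0.1,  0.5]]))
(array([5.82717234e-01, 5.72300821e-03, 1.01951447e-01, 8.11181491e-01,
       2.74688845e+01]), array([[-0. ,  1. ],
       [ 0.3,  1.2],
       [ 0.4, -0.2],
       [ 0.1, -0.6],
       [-0. , -0.3],
       [-1.3, -0.1],
       [-0.4, -0. ],
       [ 0.9,  0. ],
       [-0.5, -0.6],
       [-0.5, -0. ]]))
```

```bash
cat >> h.py <<'E'
def fitfix(obs,p0,z,sl):
    g=lambda q:np.array([q[0],q[1],z,q[2],sl])
    M=lambda p:R.from_euler("zy",[p[3],-p[4]],degrees=True).as_matrix()
    f=lambda q:np.concatenate([(proj(d,np.asarray(m)@M(g(q)).T+g(q)[:3])-u).ravel() for d,m,u in obs])
    return least_squares(f,p0,x_scale=[.01,.01,1]).x
def frame(yaw,sl,sgn): # tool orientation for a plate of this yaw/slope; sgn of tool y along plate x
    P=R.from_euler("zy",[yaw,-sl],degrees=True).as_matrix(); z=-P[:,2]; y=sgn*P[:,0]
    return P,np.column_stack([np.cross(y,z),y,z])
E
python3 - <<'E'
import pickle
from h import *
from cell import kin
t=pickle.load(open("pics/top0.pkl","rb"));s=pickle.load(open("pics/side0.pkl","rb"))
m=[[.062,.055,.008],[.062,-.055,.008],[-.098,-.055,.008],[-.098,.055,.008]]
p=fitfix([(t,m,up([(34,118),(262,33),(384,357),(155,440)],6,(335,155))),(s,m,up([(47,267),(91,155),(330,208),(294,328)],6,(278,125)))],[.44,-.29,20],0,0)
b=[[.085,.085,0],[.085,-.085,0],[-.145,-.085,0],[-.145,.085,0],[0,0,.019]]
q=fitfix([(t,b,up([(27,31),(311,25),(300,385),(45,390),(171,182)],4,(215,85))),(s,b,up([(32,138),(164,27),(344,215),(226,340),(176,143)],4,(180,135)))],[.58,0,0],.105,30)
b1=[b[4]];qs=fitfix([(t,b1,up([(171,182)],4,(215,85))),(s,b1,up([(176,143)],4,(180,135)))],[.58,0,q[2]],.105,30)
print(p,q,qs)
for sg in(1,-1):
    P,T=frame(p[2],0,sg);g=np.array([p[0],p[1],0])+P@[-.058,0,.0130]
    B,U=frame(q[2],30,sg);o=np.array([q[0],q[1],.105])
    for pos,Q in((g,T),(g+[0,0,.2],T),(o+B@[-.058,0,.013],U),(o+B@[-.058,0,.08],U),(o+B@[-.094,0,.013],U)):
        print(sg,pos.round(4),np.round(kin.solve_ik(pos,Q),0) if kin.solve_ik(pos,Q) is not None else None)
E
```

```text
[ 0.43703873 -0.29246794 19.99977394] [0.58148574 0.00617417 1.07815698] [0.58161349 0.00585173 0.63102717]
1 [ 0.3825 -0.3123  0.013 ] [-39.  23. -18.  50.   0.  31.]
1 [ 0.3825 -0.3123  0.213 ] [-39.  13.   1.  78.   0.  31.]
1 [0.5248 0.0051 0.0873] [  1.   2. -42.  16.  -0.  90.]
1 [0.4913 0.0051 0.1453] [  1.  -7. -40.  27.  -0.  90.]
1 [0.4936 0.0044 0.0693] [  1.   1. -47.  12.  -0.  90.]
-1 [ 0.3825 -0.3123  0.013 ] [ -39.   23.  -18.   50.    0. -149.]
-1 [ 0.3825 -0.3123  0.213 ] [ -39.   13.    1.   78.    0. -149.]
-1 [0.5248 0.0051 0.0873] [  1.   2. -42.  16.  -0. -90.]
-1 [0.4913 0.0051 0.1453] [  1.  -7. -40.  27.  -0. -90.]
-1 [0.4936 0.0044 0.0693] [  1.   1. -47.  12.  -0. -90.]
```

```bash
cat >> h.py <<'E'
PL=np.array([.4370,-.2925,20.0]); BO=np.array([.5815,.0060,.105]); BY=0.9
B,U=frame(BY,30,1)
def bp(x,y,z): return BO+B@[x,y,z]
E
python3 - <<'E'
from h import *
from cell import r,effector,viewer,status
import pickle
P,T=frame(PL[2],0,1);g=np.array([PL[0],PL[1],0])+P@[-.058,0,.013]
r.move_pose(g+[0,0,.10],T)
print(r.move_l(g+[0,0,.03],speed=.15), r.move_l(g,speed=.05,threshold=8),status.state()["tcp_pos"]-g)
effector.grip(0.0);s=status.state();print(s["grip_width"],s["grasp_force"])
r.move_l(s["tcp_pos"]+[0,0,.22],speed=.2)
r.move_pose(bp(-.058,0,.12),U)
r.move_l(bp(-.058,0,.013+.032),speed=.1); r.dwell(.3)
s=status.state();print(s["time"],s["tcp_pos"]-bp(-.058,0,.045),s["wrist_force"],s["grip_width"])
I=[]
for n,(u,v,w,h) in dict(top=(205,85,100,100),side=(170,125,100,100)).items():
    d=viewer.get_image(n);pickle.dump(d,open(f"pics/{n}1.pkl","wb"))
    I.append(cv2.resize(d["frame"][v:v+h,u:u+w,::-1],None,fx=4,fy=4,interpolation=cv2.INTER_CUBIC))
cv2.imwrite("pics/hover.png",np.hstack(I))
E
```

```text
False False [ 4.01602934e-05  9.44385282e-06 -9.48890199e-05]
-0.0016368202618004203 0.0
6.9083 [2.18491907e-04 5.63475758e-05 6.23316304e-04] [-0.43797873 -0.91318735  0.23489476] 3.148015913684597e-05
```

View pics/hover.png

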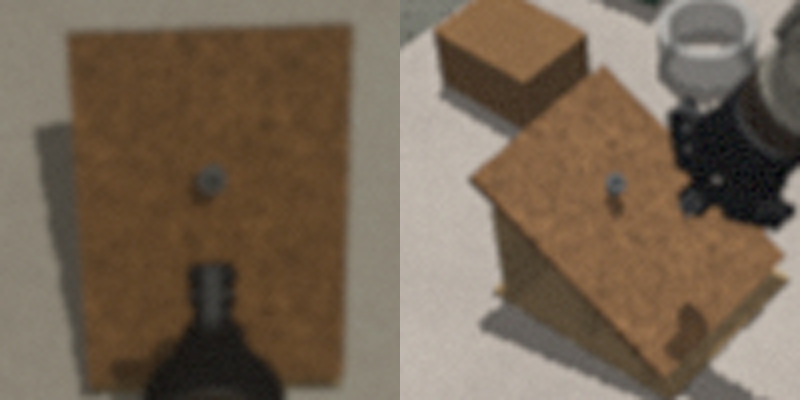

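The gripper is empty: the fingers (212,295 in the left half) hold no plate. I'll look at where the plate is now.

```bash
python3 - <<'E'
import pickle,cv2,numpy as np
t=pickle.load(open("pics/top1.pkl","rb"))["frame"][:,:,::-1];s=pickle.load(open("pics/side1.pkl","rb"))["frame"][:,:,::-1]
z=lambda im,u,v,w,h,k:cv2.resize(im[v:v+h,u:u+w],(w*k,h*k),interpolation=cv2.INTER_CUBIC)
cv2.imwrite("pics/plate1.png",np.hstack([z(t,335,155,66,90,6),z(s,278,125,66,90,6)]))
E
```

```text
(no output)
```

View pics/plate1.png

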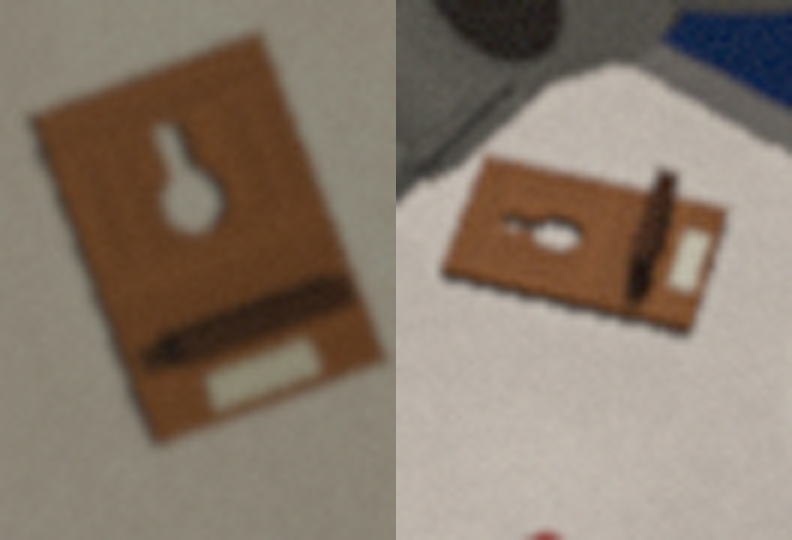

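```bash
python3 - <<'E'
import pickle
from h import *
from cell import status
t=pickle.load(open("pics/top1.pkl","rb"));s=pickle.load(open("pics/side1.pkl","rb"))
st=status.state();p=st["tcp_pos"];print(p,st["q"].round(1),st["tool_rot"].round(3),U.round(3))
print((proj(t,[p,p-.0187*U[:,2]])-[205,85])*4,(proj(s,[p,p-.0187*U[:,2]])-[170,125])*4+[400,0])
P,T=frame(20,0,1);g=np.array([PL[0],PL[1],0])+P@[-.058,0,.013]
print(g,(proj(t,[g])-[335,155])*6,(proj(s,[g])-[278,125])*6+[396,0])
E
```

```text
[0.5089084  0.00513    0.11538928] [  0.9  -2.2 -41.2  20.9  -0.4  89.8] [[-0.014  0.866  0.501]
 [ 1.     0.016  0.   ]
 [-0.008  0.501 -0.866]] [[-0.014  0.866  0.5  ]
 [ 1.     0.016 -0.   ]
 [-0.008  0.5   -0.866]]
[[210.41691342 286.18156931]
 [210.62572872 298.14252291]] [[672.81916044 219.26472415]
 [681.1339069  210.85088749]]
[ 0.38249783 -0.31233717  0.013     ] [[241.4711999  318.88531315]] [[644.72918915 243.15233584]]
```

The fingers closed with nothing between them and the plate never moved, although the TCP projection matches. I'll repeat the grasp, logging each step and taking pictures before and after closing.

```bash
python3 - <<'E'
from h import *
from cell import r,effector,viewer,status
import pickle
P,T=frame(PL[2],0,1);g=np.array([PL[0],PL[1],0])+P@[-.058,0,.013]
r.move_l(bp(-.058,0,.12),speed=.2)
effector.grip(1.0);print(status.state()["grip_width"])
r.move_pose(g+[0,0,.12],T)
print(r.move_l(g,speed=.1,threshold=10));s=status.state();print(s["tcp_pos"]-g,s["wrist_force"],s["grip_width"])
I=[]
def snap():
    a=[]
    for n,(u,v) in dict(top=(325,165),side=(285,115)).items():
        d=viewer.get_image(n);a.append(cv2.resize(d["frame"][v:v+70,u:u+90,::-1],None,fx=4,fy=4,interpolation=cv2.INTER_CUBIC))
    I.append(np.hstack(a))
snap()
for o in (.3,.2,.12):
    effector.grip(o);s=status.state();print(o,s["grip_width"],s["grasp_force"],s["wrist_force"].round(1),s["tcp_pos"].round(4))
snap();cv2.imwrite("pics/grasp.png",np.vstack(I));print(s["time"])
E
```

```text
0.9986664532549718
False
[ 0.00051625 -0.00039362  0.0006436 ] [-0.28637404 -0.45355016 -0.51501908] 0.9978452383318945
0.3 0.3020444553763139 0.0 [-0.3  0.6  0.1] [ 0.3825 -0.3123  0.013 ]
0.2 0.19828400950124536 0.0 [ 1.1 -0.2  0.2] [ 0.3825 -0.3123  0.013 ]
0.12 0.12230384967140982 0.0 [-0.3 -0.1  0.5] [ 0.3825 -0.3123  0.013 ]
12.0917
```

View pics/grasp.png

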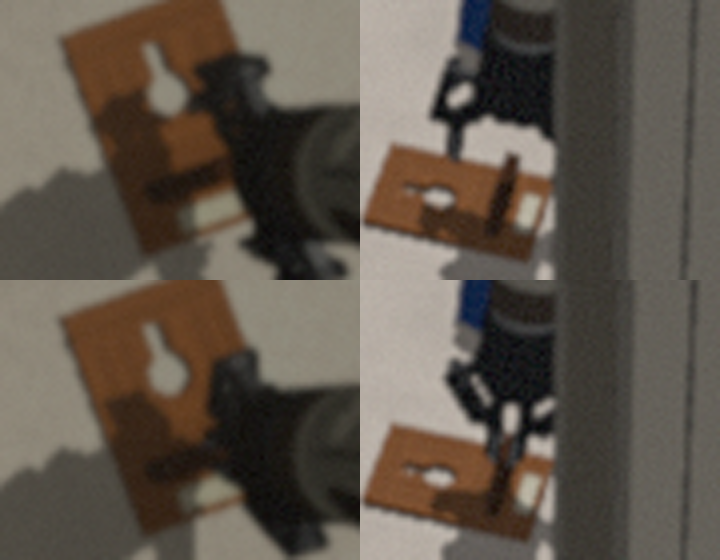

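The pictures show the fingertips (505,455 side) about 7 px above where the reported TCP projects. That puts them roughly 30 mm higher than reported, above the batten. I'll feel down to the plate top with the fingers part-open to measure the true offset.

```bash
python3 - <<'E'
from h import *
from cell import r,effector,viewer,status
P,T=frame(PL[2],0,1);g=np.array([PL[0],PL[1],0])+P@[-.058,0,.013]
effector.grip(.4)
print(r.move_l(g-[0,0,.05],speed=.03,threshold=5));s=status.state();print(s["tcp_pos"]-g,s["tcp_pos"],s["wrist_force"].round(1),s["grip_width"],s["time"])
I=[]
for n,(u,v) in dict(top=(325,165),side=(285,115)).items():
    d=viewer.get_image(n);I.append(cv2.resize(d["frame"][v:v+80,u:u+90,::-1],None,fx=4,fy=4,interpolation=cv2.INTER_CUBIC))
cv2.imwrite("pics/touch.png",np.hstack(I))
E
```

```text
True
[-0.00014435  0.00011844 -0.0374726 ] [ 0.38235348 -0.31221873 -0.0244726 ] [-1.   0.7  5.6] 0.39903889648330265 13.7083
```

View pics/touch.png

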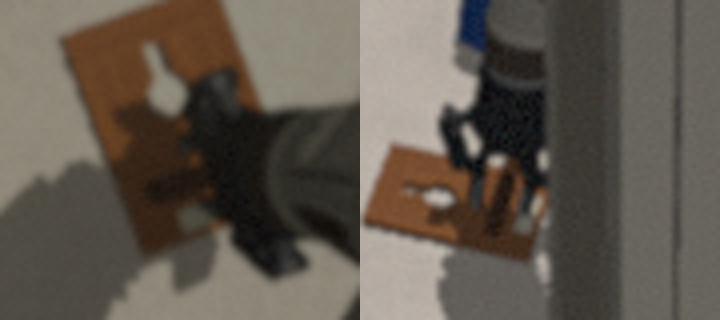

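Contact at reported z = -24.5 mm on the 8 mm plate top, so the fingers really end about 28 mm short of the reported TCP. The fingers, at (477,185) and (525,215) in the side view, straddle the batten near its middle. I'll grip here, lift, and check in hover.

```bash
cat >> h.py <<'E'
ZT=-.0155   # plate underside -> reported TCP, along plate normal, as gripped
E
python3 - <<'E'
from h import *
from cell import r,effector,viewer,status
import pickle
P,T=frame(PL[2],0,1);g=np.array([PL[0],PL[1],0])+P@[-.058,0,ZT]
r.move_l(g,speed=.05)
effector.grip(0.0);s=status.state();print(s["grip_width"],s["grasp_force"])
r.move_l(g+[0,0,.25],speed=.2)
r.move_pose(bp(-.058,0,.12),U)
r.move_l(bp(-.058,0,ZT+.045),speed=.1); r.dwell(.3)
s=status.state();print(s["time"],s["tcp_pos"]-bp(-.058,0,ZT+.045),s["wrist_force"],s["grip_width"])
I=[]
for n,(u,v,w,h) in dict(top=(205,85,80,100),side=(170,125,80,100)).items():
    d=viewer.get_image(n);pickle.dump(d,open(f"pics/{n}2.pkl","wb"))
    I.append(cv2.resize(d["frame"][v:v+h,u:u+w,::-1],None,fx=5,fy=5,interpolation=cv2.INTER_CUBIC))
cv2.imwrite("pics/hover2.png",np.hstack(I))
E
```

```text
0.15321331990626974 59.45385754108429
18.4667 [1.57446042e-04 2.83685061e-05 5.44516644e-04] [ 0.02881633 -0.05015131 -1.40614014] 0.15103290568262456
```

View pics/hover2.png

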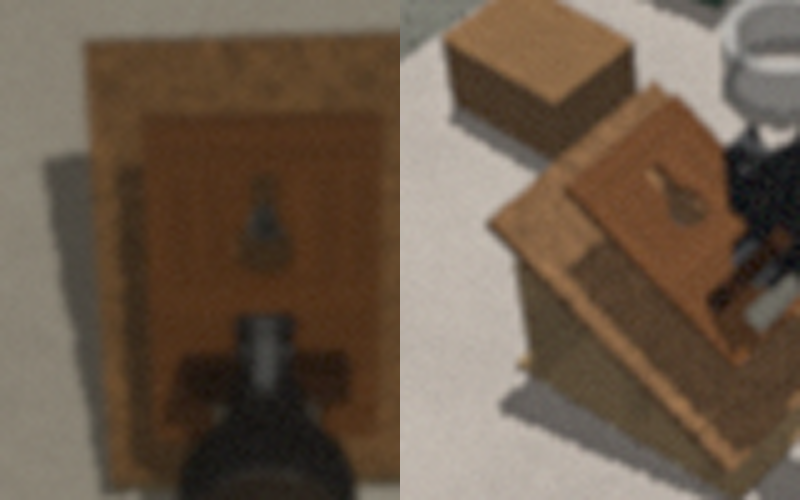

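The plate is held. In the top half its hole is at about (264,240), its slot runs to (262,178), and the screw head shows through at (262,222). I'll fit the held plate's pose against the board.

```bash
python3 - <<'E'
import pickle
from h import *
t=pickle.load(open("pics/top2.pkl","rb"));s=pickle.load(open("pics/side2.pkl","rb"))
k=5;ot=(205,85);os=(170,125)
m=lambda a:[[a[0],a[1],.008]]
mt=[[.062,.055,.008],[.062,-.055,.008],[-.098,-.055,.008],[0,0,.004]]
ms=[[.062,.055,.008],[-.098,.055,.008]]
obs=[(t,mt,up([(143,115),(385,112),(380,437),(264,240)],k,ot)),(s,ms,up([(167,190),(337,360)],k,os))]
for sl in (30,):
    M=lambda p:R.from_euler("zy",[p[3],-p[4]],degrees=True).as_matrix()
    x,f=fit(obs,[.56,0,.14,0,30]);print(x,"\n",f, B.T@(x[:3]-BO))
    f2=lambda q:np.concatenate([(proj(d,np.asarray(mm)@M([*q,30]).T+q[:3])-u).ravel() for d,mm,u in obs])
    q=least_squares(f2,[.56,0,.14,0],x_scale=[.01,.01,.01,1]);print(q.x,B.T@(q.x[:3]-BO))
# predicted pixel positions at nominal
print((proj(t,[bp(0,0,.045),bp(.032,0,.045),bp(0,0,.019),bp(.062,.055,.053),bp(.062,-.055,.053),bp(-.098,-.055,.053)])-ot)*5+2)
print((proj(s,[bp(0,0,.045),bp(.062,.055,.053),bp(-.098,.055,.053)])-os)*5+2+[400,0])
E
```

```text
[5.61999339e-01 4.85454354e-03 1.41470768e-01 1.07111049e+00
 2.66000984e+01] 
 [[ 0.2  0.2]
 [-0.1 -0.3]
 [ 0.2  0.1]
 [ 0.4  0.7]
 [-1.3 -0.5]
 [ 0.1  0.5]] [ 0.00132916 -0.00116648  0.04133494]
[0.56190296 0.00484013 0.14318384 1.30345528] [ 0.00210191 -0.00119303  0.04286669]
[[263.62078728 246.3861165 ]
 [262.76652647 180.5247274 ]
 [263.29921908 228.76976096]
 [141.04510888 123.55198115]
 [383.34075255 119.07474849]
 [377.45070508 439.69079881]]
[[682.49015086 212.2768009 ]
 [564.31593398 185.34671762]
 [736.57520792 367.19107078]]
```

The held plate's hole lies within about 2 mm of the screw axis, and the tool-axis offset is confirmed. I'll lower until contact and then let go.

```bash
python3 - <<'E'
from h import *
from cell import r,effector,viewer,status
import pickle
c=r.move_l(bp(-.058,0,ZT-.006),speed=.04,threshold=6);s=status.state()
print(c,(B.T@(s["tcp_pos"]-BO)*1e3).round(1),(B.T@s["wrist_force"]).round(1),s["time"])
pickle.dump(s["tcp_pos"],open("pics/placed.pkl","wb"))
E
```

```text
True [-58.4  -0.4 -15.3] [-0.3 -0.4  3.9] 19.5833
```

```bash
python3 - <<'E'
from h import *
from cell import r,effector,viewer,status
import pickle
p=pickle.load(open("pics/placed.pkl","rb")); bx=lambda:(B.T@(status.state()["tcp_pos"]-BO)*1e3).round(1)
effector.grip(.45); r.dwell(.6); s=status.state();print(s["grip_width"],s["grasp_force"],s["wrist_force"].round(1))
for n in("top","side"): pickle.dump(viewer.get_image(n),open(f"pics/{n}3.pkl","wb"))
effector.grip(0.0); s=status.state();print(s["grip_width"],s["grasp_force"],bx())
q=s["tcp_pos"]
c=r.move_l(q-B[:,0]*.042,speed=.03,threshold=14);s=status.state();print(c,bx(),(B.T@s["wrist_force"]).round(1),(B.T@(s["tcp_pos"]-q)*1e3).round(1))
effector.grip(.45);r.dwell(.2)
r.move_l(status.state()["tcp_pos"]+B[:,2]*.08,speed=.15)
r.move_pose(np.array([.33,-.05,.30]),frame(0,0,1)[1])
s=status.state();print(s["time"])
I=[]
for n,(u,v,w,h) in dict(top=(205,85,80,100),side=(170,125,80,100)).items():
    d=viewer.get_image(n);pickle.dump(d,open(f"pics/{n}4.pkl","wb"))
    I.append(cv2.resize(d["frame"][v:v+h,u:u+w,::-1],None,fx=5,fy=5,interpolation=cv2.INTER_CUBIC))
cv2.imwrite("pics/final.png",np.hstack(I))
E
```

```text
0.4494429728742668 0.0 [ 0.3 -0.7 -0.4]
0.1509077161056626 58.86175811290741 [-60.5  -0.3 -15.3]
True [-90.3  -0.3 -15.2] [ 0.8 -0.1  1.5] [-29.8  -0.    0.2]
24.3583
```

View pics/final.png

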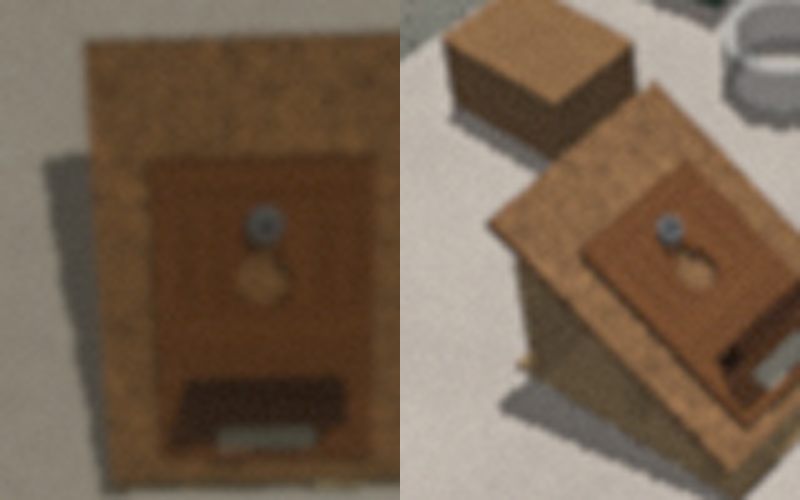

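The screw head (265,224) sits over the slot's far end, clear of the round hole (264,278), and the plate looks straight. One numeric check of the locked position and the bystanders follows.

```bash
python3 - <<'E'
import pickle
from h import *
L=lambda n:pickle.load(open(f"pics/{n}.pkl","rb"))
t,s=L("top4"),L("side4");k=5
mt=[[.062,.055,.008],[.062,-.055,.008],[-.098,-.055,.008],[-.098,.055,.008]]
obs=[(t,mt,up([(149,158),(376,155),(371,460),(159,463)],k,(205,85))),(s,[mt[0],mt[1],mt[3]],up([(182,250),(285,163),(345,425)],k,(170,125)))]
q=fitfix(obs,[.55,0,0],.105-.016,30);print(q,(B.T@([q[0],q[1],.089]-BO)*1e3).round(1))
# shift between released (3) and locked picture of far edge, predicted px
for n in("top","side"):
    a,b=L(n+"0")["frame"],L(n+"4")["frame"]
    d=cv2.GaussianBlur(cv2.absdiff(a,b),(5,5),0).max(2)
    for nm,(u,v,w,h) in (dict(spare=(112,130,66,76),mug=(135,70,40,45),tape=(335,70,45,45)) if n=="top" else dict(spare=(150,235,62,58),mug=(120,195,45,48),tape=(230,120,32,30))).items(): print(n,nm,d[v:v+h,u:u+w].max())
E
```

```text
[0.55419478 0.00592637 0.77154072] [-31.6   0.4  -0.2]
top spare 7
top mug 7
top tape 7
side spare 12
side mug 12
side tape 13
```

```bash
python3 -c "
from cell import finish_job
print(finish_job())"
```

```text
the job is handed in; nothing more can be done
None
```

The keyhole plate hangs straight on the board with the screw at the slot's closed end (31.6 mm travel measured, 32 mm nominal). The spare plate, mug and tape look unmoved in both cameras, and I handed the job in at about 24 s after one missed grasp that left the plate unmoved.

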